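Make up the kit tray for a gate-hinge bracket

ROBOT

A 6-joint arm with a two-finger parallel gripper is mounted at the origin on a cart in front of the work surface, level with it; the furniture and walls round the work are solid. World frame = base frame: x ahead of the robot, y to its left, z up, the work surface at z = 0. Lengths are in m, angles in rad, forces in N, time in s.
With the tool pointing down it reaches from about 0.375 to 0.75 m from the base axis. Payload 9 kg.
Tool frame: the origin (TCP) lies between the finger pads; the fingertips stand 11 mm ahead of it and the grasp point (between the pads) lies 8 mm behind it (tip_extent is the distance from the TCP to the fingertips, in m); z points along the fingers, x is the direction in which the jaws open and shut, and the axes are right-handed (so a half turn about z gives the same grasp; the last joint's range is limited). The gripper opens to 85 mm and grips with 20 to 120 N. Pads are 22 mm wide; open, the fingers measure 114 mm over their backs; the gripper's body (76 mm by 85 mm) begins 54 mm behind the grasp point. The pads swing forward as they close: fully open they stand 13 mm farther back than shut.
Start: joints at [-1.36, 0.104, 0.097, 1.564, 0, 1.353], TCP at [0.249, -0.546, 0.221] pointing down, gripper open.
Joint ranges: [-2.99, 2.99], [-0.84, 1.86], [-1.1, 1.16], [-1.84, 2.11], [-1.51, 1.56], [-3.14, 3.14]. Speed limits (rad/s): [2.22, 2.22, 2.57, 3.14, 3.14, 3.14].

INTERFACE

Orientations are given as [roll, pitch, yaw] about the fixed x, y, z axes, in that order (R = Rz(yaw) Ry(pitch) Rx(roll)).
In Python, from bench import * gives the robot as it stands. The module is installed in compiled form; this text tells all that it offers. Calls block until the motion is done:
- goto(position, orientation): joint-space move of the TCP to a pose.
- movel(position, rate=0.15, attitude=None, force_limit=None): straight line of the TCP; attitude=None keeps the orientation; rate is the mean speed in m/s. With force_limit (N) it stops when the force on the tool has changed by that much, and returns True; else False.
- set_joints(angles): joint-space move.
- set_gripper(opening): finger opening in m; the grip force is fixed at half the most; returns when the fingers have stopped.
- wait(seconds).
- ik(position, orientation): joint angles nearest the present ones, or None.
- read_state(): the state.
- snapshot(name): name is "scene" or "top" or "wrist"; returns a dict with "image" (420x560x3 uint8, red, green, blue), "fov_y" (degrees; the focal length in pixels is half the picture's height over the tangent of half this angle, whatever the lens; pixels are square), "cx", "cy" (the principal point, pixels), "D" ([k1, k2, p1, p2, k3] as OpenCV has them; the pictures are not rectified), "R" (3x3) and "t" (3): a world point X has camera coordinates R X + t. Camera axes: x right, y down, z forward; pixel columns grow to the right and rows downward; lengths in m; the calibration is good to about 2 mm. A picture is of the moment at which its call begins. There is no depth.
A pose or a line that the arm cannot do raises IKError and nothing moves.
- sign_off(): hands the job in, once; it reports no verdict.
The state is a dict: "t": time; "qpos": joint angles; "dq": joint speeds; "joint_efforts": joint torques, N m; "tcp_pos": TCP position; "orientation": TCP orientation; "ft_force": force on the tool from outside, world axes, zero at the start; "moment": the same for the moment, N m; "width": finger opening in m.
Only numpy, scipy, OpenCV 4.12 (cv2) and the standard library are available. Lean on these libraries where they do the work, as an engineer would, in place of code of your own. Each camera call takes 0.05 s, during which the arm holds its last target.

TASK

Make up the kit for welding one gate-hinge bracket: bring the U-channel, the long square tube, the foot plate with the four holes and the round bush to the kit tray and set each down flat on its own nest board, inside the corner stops that match its outline, the bush over its dowel. Leave the short drop of square tube and the narrow blank without holes where they lie on the table.

Things in the scene. Friction and masses are not known exactly. Their poses are not given: they have to be found in the camera images.
- channel_mid (a point): Length of bright steel U-channel, the longest part: 30 mm wide, 160 mm long, 15 mm high, walls 4 mm, lying on its web with the trough open upward. Point: its centre, half-way up (7.5 mm above what it rests on); x across the 30 mm, y along the length, z up.
- tube_mid (a point): The LONG piece of dark square steel tube: 40 x 40 mm section, 120 mm long, 3 mm wall, lying down. Point: its centre, half-way up (20 mm); x across, y along the length, z up.
- foot_plate_mid (a point): Square steel foot plate, 60 x 60 x 10 mm, with four 10 mm holes near its corners, lying flat. Point: its centre, half-way up (5 mm); x and y along its edges, z up.
- bush_mid (a point): Thick round steel bush (ring), 50 mm outside diameter, 30 mm high, bore 24 mm right through, standing on its end face. Point: on its axis, half-way up (15 mm); z along the bore, up.
- short_tube_mid (a point): Look-alike that does not belong: SHORT drop of the same dark square tube, 40 x 40 mm section, only 70 mm long. Point: its centre, half-way up (20 mm); y along the length.
- blank_mid (a point): Look-alike that does not belong: narrow steel blank without holes, 36 x 60 x 10 mm, lying flat. Point: its centre, half-way up (5 mm); y along the 60 mm.
- nest_channel_seat (a point): Black plastic nest board, 94 x 190 x 12 mm, one of four that fill a fixed shallow steel tray (rim 16 mm over the table), in any arrangement. For the channel: stops enclose the longest, narrowest outline, 46 x 176 mm. Steel L stops at the corners only, 12 mm above the board, 8 mm play round the part, sides open for fingers. Point: centre of its upper face, 14 mm over the table; y along the board, z up.
- nest_tube_seat (a point): Black plastic nest board, 94 x 190 x 12 mm, one of four that fill a fixed shallow steel tray (rim 16 mm over the table), in any arrangement. For the long tube: stops enclose 56 x 136 mm. Steel L stops at the corners only, 12 mm above the board, 8 mm play round the part, sides open for fingers. Point: centre of its upper face, 14 mm over the table; y along the board, z up.
- nest_plate_seat (a point): Black plastic nest board, 94 x 190 x 12 mm, one of four that fill a fixed shallow steel tray (rim 16 mm over the table), in any arrangement. For the foot plate: stops enclose a 76 mm square. Steel L stops at the corners only, 12 mm above the board, 8 mm play round the part, sides open for fingers. Point: centre of its upper face, 14 mm over the table; y along the board, z up.
- nest_bush_seat (a point): Black plastic nest board, 94 x 190 x 12 mm, one of four that fill a fixed shallow steel tray (rim 16 mm over the table), in any arrangement. For the bush: no stops, one upright steel dowel at its centre, 8 mm thick, 20 mm high above the board; the bore drops over it with 8 mm play. Point: centre of its upper face, 14 mm over the table; y along the board, z up.

How it is judged:
By the outcome, as a careful person would: the job done as asked, in the order asked, and still so for the second after the job is handed in, with the robot touching nothing.
It also fails if it takes over 99 s, if anything falls off the work surface, if the arm or the gripper's body presses on something with over 40 N, if the wrist force passes 120 N, or if a joint passes its speed limit or range.

## Working session

There is one attempt and no reset: what is moved stays moved. The work goes in short steps, each a Python script; the robot and the scene stay as the last script left them, time stands still between calls to the robot, and variables do not carry over. Pictures are saved under pics/ and viewed, and the job is handed in when it is done.

```bash
mkdir -p pics
python3 - <<'E'
from bench import *
import cv2,pickle
d={}
for n in ["scene","top","wrist"]:
    s=snapshot(n); d[n]=s
    cv2.imwrite(f"pics/{n}0.png",s["image"][:,:,::-1])
    print(n,s["fov_y"],s["cx"],s["cy"],s["D"],-s["R"].T@s["t"], s["R"].round(2).tolist())
pickle.dump(d,open("d0.pkl","wb"))
print(read_state())
E
```

```text
scene 57.86672590658334 283.3259412390339 205.73736768522394 [-0.102544  0.        0.        0.        0.      ] [-0.17907642 -0.6671591   0.55897089] [[0.69, -0.72, 0.01], [-0.33, -0.32, -0.89], [0.64, 0.61, -0.46]]
top 56.47806871743511 281.6413535266455 207.77056774691826 [-0.07520385  0.          0.          0.          0.        ] [0.43405795 0.04236504 1.15951812] [[0.02, -1.0, 0.0], [-1.0, -0.02, -0.08], [0.08, -0.0, -1.0]]
wrist 61.40581699002473 278.3451729133325 208.2261034902187 [-0.06589608  0.          0.          0.          0.        ] [ 0.32411495 -0.51103177  0.37284762] [[0.42, -0.91, -0.0], [-0.86, -0.39, 0.32], [-0.29, -0.13, -0.95]]
{'t': 0.15, 'qpos': array([-1.35967951e+00,  1.04564372e-01,  9.66756557e-02,  1.56392582e+00,
       -1.21751952e-05,  1.35308752e+00]), 'dq': array([-0.00015626, -0.00272912,  0.00211485,  0.00062703, -0.00216366,
        0.00076339]), 'joint_efforts': array([ 1.78684069e-03, -5.57360172e+01,  5.04004347e+01,  1.26228624e-02,
       -3.59350688e-04,  1.67318353e-05]), 'tcp_pos': array([ 0.24942509, -0.54540647,  0.22001493]), 'orientation': array([-3.14138461e+00,  9.96808338e-04, -1.14197059e+00]), 'ft_force': array([-0.1846144 , -0.13344838,  0.12864945]), 'moment': array([-0.03508985, -0.0012149 ,  0.01874957]), 'width': 0.08513715451748226}
```

View pics/scene0.png

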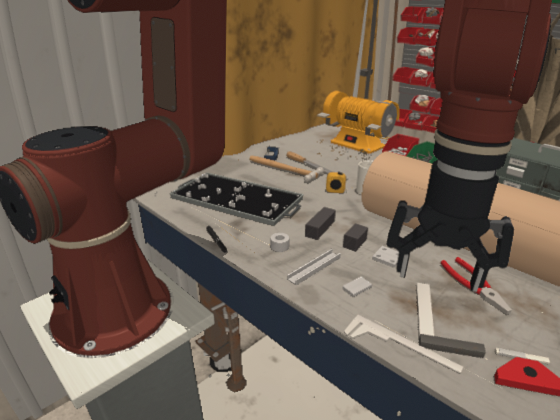

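View pics/top0.png

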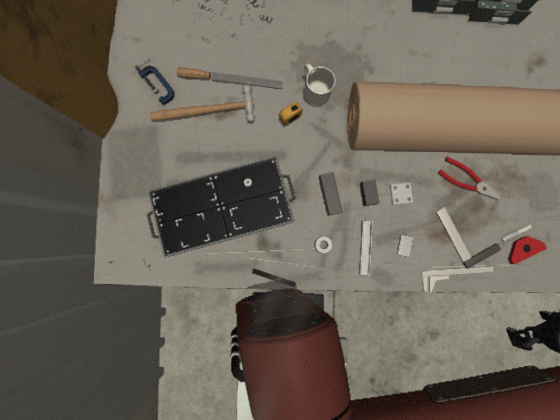

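View pics/wrist0.png

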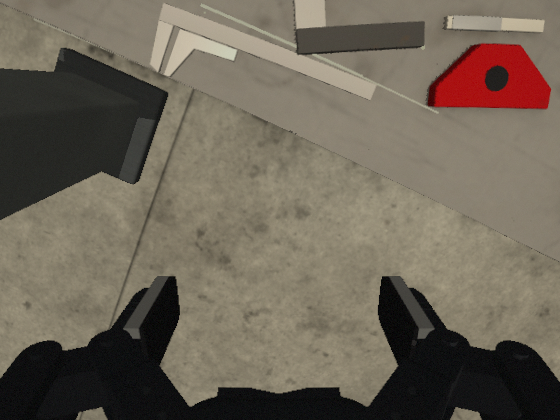

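The top view shows everything: tray around (222,207) with the dowel at (248,182), bush (323,244), channel (366,248), long tube (331,194), short tube (370,193), plate (401,192), blank (405,245). I'll get rough positions from it, then refine them with wrist views.

```bash
cat > h.py <<'E'
import numpy as np, cv2, pickle
def K(s):
    f=210/np.tan(np.radians(s["fov_y"])/2); return np.array([[f,0,s["cx"]],[0,f,s["cy"]],[0,0,1.]])
def cast(s,px,z):
    px=np.array(px,float).reshape(-1,1,2)
    u=cv2.undistortPoints(px,K(s),np.array(s["D"],float)).reshape(-1,2)
    d=np.c_[u,np.ones(len(u))]@s["R"]; o=-s["R"].T@s["t"]
    return o+d*((z-o[2])/d[:,2])[:,None]
def proj(s,X):
    return cv2.projectPoints(np.array(X,float).reshape(-1,3),cv2.Rodrigues(s["R"])[0],s["t"].reshape(3,1),K(s),np.array(s["D"],float))[0].reshape(-1,2)
def save(s,name,roi=None,sc=1):
    im=s["image"][:,:,::-1]
    if roi: x0,y0,x1,y1=roi; im=im[y0:y1,x0:x1]
    cv2.imwrite(name,cv2.resize(im,None,fx=sc,fy=sc,interpolation=cv2.INTER_CUBIC))
E
python3 - <<'E'
from h import *
s=pickle.load(open("d0.pkl","rb"))["top"]
for n,p,z in [("tray",(222,207),.014),("dowel",(248,182),.034),("bush",(323,244),.03),("chan",(366,248),.015),("tube",(331,194),.04),("short",(370,193),.04),("plate",(401,192),.01),("blank",(405,245),.01)]:
    print(n,cast(s,p,z).round(3))
save(s,"pics/topA.png",(140,150,300,265),5)
save(s,"pics/topB.png",(300,150,440,285),5)
E
```

```text
tray [[0.525 0.215 0.014]]
dowel [[0.598 0.139 0.034]]
bush [[ 0.424 -0.083  0.03 ]]
chan [[ 0.415 -0.211  0.015]]
tube [[ 0.568 -0.102  0.04 ]]
short [[ 0.574 -0.216  0.04 ]]
plate [[ 0.583 -0.316  0.01 ]]
blank [[ 0.426 -0.328  0.01 ]]
```

View pics/topA.png

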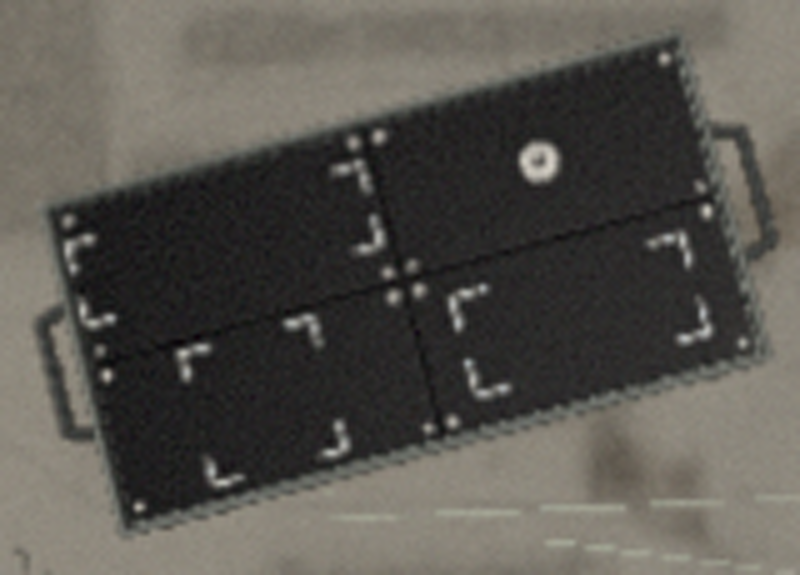

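View pics/topB.png

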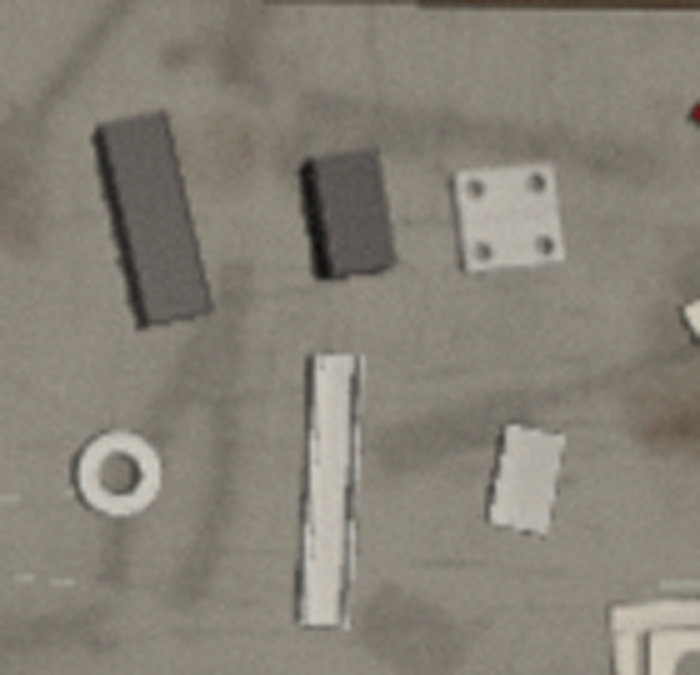

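Run:
```python
from bench import *
from h import *
import math
t0=read_state()["t"]
d={}
for n,p in [("wp",(.467,-.2,.30)),("wt",(.46,.215,.30))]:
    goto(p,[math.pi,0,-math.pi/2]); st=read_state(); print(st["t"],st["tcp_pos"],st["orientation"],st["qpos"].round(2))
    d[n]=snapshot("wrist"); save(d[n],f"pics/{n}.png")
pickle.dump(d,open("d1.pkl","wb"))
```

```text
1.6833 [ 0.46682496 -0.2006256   0.29967071] [ 3.14121879e+00  7.88105612e-05 -1.57120036e+00] [-0.66 -0.14  0.    1.71 -0.    2.48]
6.2167 [0.46005771 0.21489541 0.30001014] [-3.14155735e+00 -3.32209579e-05 -1.57121998e+00] [ 0.18 -0.14 -0.    1.71 -0.   -2.96]
```

```bash
sleep 1; ls pics
```

```text
scene0.png
top0.png
topA.png
topB.png
wp.png
wrist0.png
wt.png
```

View pics/wp.png

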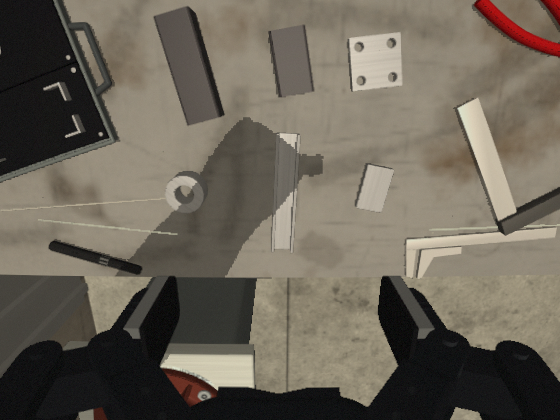

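View pics/wt.png

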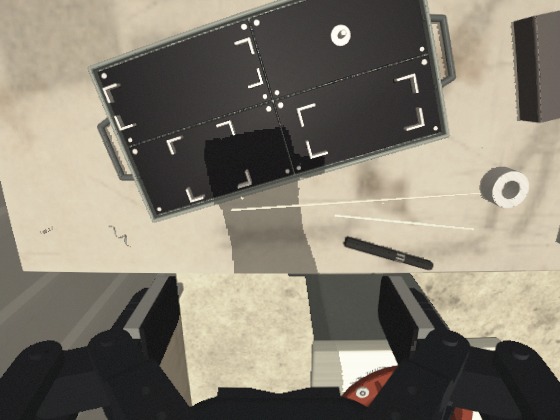

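Run:
```python
from h import *
d=pickle.load(open("d1.pkl","rb"))
save(d["wp"],"pics/wpz.png",(145,0,415,260),2.9)
save(d["wt"],"pics/wtz.png",(85,0,460,225),2.1)
# wp masks
im=d["wp"]["image"]; hsv=cv2.cvtColor(im,cv2.COLOR_RGB2HSV)
for n,(u,v) in dict(tube=(188,70),short=(290,60),plate=(375,62),chan=(285,190),chan2=(281,150),blank=(374,188),table=(240,60),tablesh=(240,200),bush=(171,190),bushsh=(197,190)).items(): print(n,im[v,u],hsv[v,u])
```

```text
tube [94 86 80] [13 38 94]
short [110 102  95] [ 14  35 110]
plate [201 192 177] [ 19  30 201]
chan [109 105  94] [ 22  35 109]
chan2 [114 109 101] [ 18  29 114]
blank [185 176 160] [ 19  34 185]
table [150 141 124] [ 20  44 150]
tablesh [82 76 68] [17 44 82]
bush [183 175 162] [ 19  29 183]
bushsh [107 103  94] [ 21  31 107]
```

View pics/wpz.png

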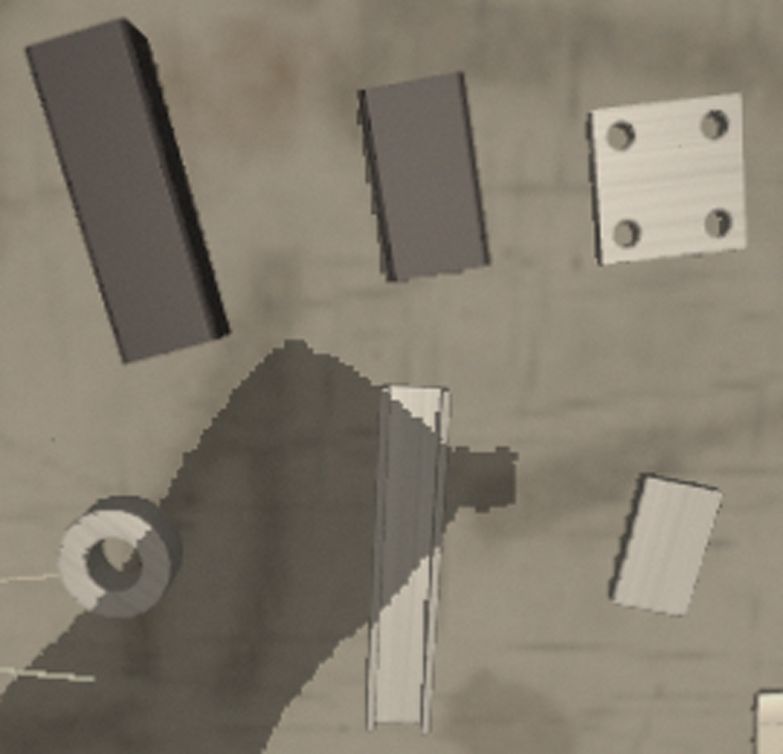

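View pics/wtz.png

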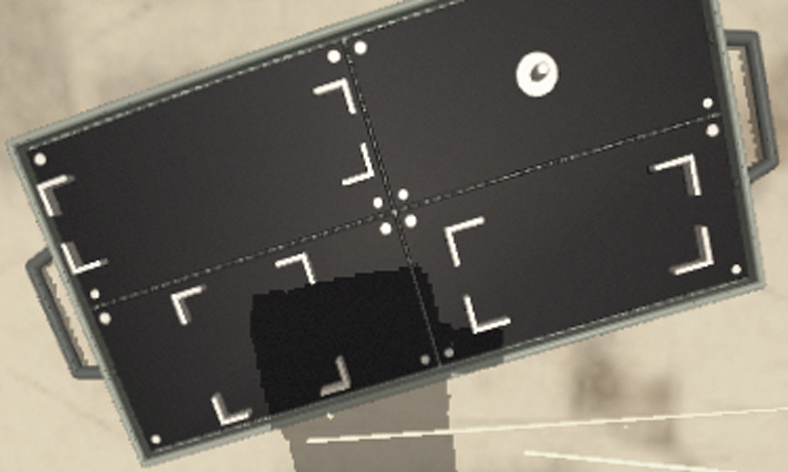

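Run:
```python
from h import *
d=pickle.load(open("d1.pkl","rb")); top=pickle.load(open("d0.pkl","rb"))["top"]
A=lambda p:np.array(p,float)/2.9+[145,0]-.35
B=lambda p:np.array(p,float)/2.1+[85,0]-.27
ax=lambda a,b:np.degrees(np.arctan2(*(b-a)[1::-1]))
def rect(n,s,P,z):
    X=cast(s,P,z)[:,:2]; e=[np.linalg.norm(X[i]-X[(i+1)%4]) for i in range(4)]
    long=(X[3]+X[2]-X[0]-X[1]); sh=(X[1]+X[2]-X[0]-X[3])
    f=lambda v:round(float(np.degrees(np.arctan2(v[1],v[0]))),2)
    print(n,"c",X.mean(0).round(4),"edges",np.round(e,4),"y-ang",f(-long),"x-ang",f(sh))
w=d["wp"];t=d["wt"]
# order TL,TR,BR,BL
rect("tube",w,A([(27,47),(123,19),(212,338),(124,363)]),.04)
rect("plate",w,A([(593,111),(742,94),(747,247),(602,264)]),.01)
rect("chan",w,A([(381,388),(451,389),(429,731),(367,729)]),.015)
C=cast(w,A([(59,563),(172,563),(115,509),(115,617)]),.03)[:,:2];print("bush",C.mean(0),C.round(4).tolist())
N=dict(chan=[(40,159),(334,56),(378,202),(95,295)],tube=[(411,221),(713,130),(737,269),(449,352)],plate=[(105,318),(386,229),(425,359),(156,439)])
for n,P in N.items(): rect("nest "+n,t,B(P),.014)
P=cast(t,B([(361,48),(707,103),(403,195),(537,74)]),.014);print("nest bush diag",P[:2].mean(0),"disc",P[3])
# stops, tops z=.026, outer corners
S=dict(chan=[(37,184),(347,82),(372,182),(80,272)],tube=[(445,230),(691,157),(711,263),(477,332)],plate=[(172,297),(306,256),(347,390),(226,424)])
for n,P in S.items(): rect("stops "+n,t,B(P),.026)
# top cam
T=lambda p:np.array(p,float)/5+[300,150]-.4
rect("top tube",top,T([(97,130),(167,111),(212,310),(143,327)]),.04)
rect("top plate",top,T([(458,172),(553,164),(562,258),(467,270)]),.01)
rect("top chan",top,T([(310,355),(364,355),(349,627),(298,627)]),.015)
print("top bush",cast(top,T([(120,473)]),.03))
T2=lambda p:np.array(p,float)/5+[140,150]-.4
rect("top chan nest",top,T2([(68,220),(354,143),(389,272),(99,351)]),.014)
rect("top tube nest",top,T2([(420,291),(707,212),(742,343),(453,422)]),.014)
rect("top plate nest",top,T2([(106,375),(394,297),(430,429),(139,507)]),.014)
print("top dowel disc",cast(top,T2([(539,161)]),.014))
```

```text
tube c [ 0.5736 -0.0992] edges [0.0373 0.118  0.0367 0.1189] y-ang 13.6 x-ang -75.84
plate c [ 0.5819 -0.3149] edges [0.0599 0.0592 0.0605 0.0592] y-ang 6.88 x-ang -82.9
chan c [ 0.4189 -0.2083] edges [0.0295 0.1587 0.0292 0.1581] y-ang -2.57 x-ang -91.4
bush [ 0.42567466 -0.0824173 ] [[0.4259, -0.0579], [0.4258, -0.1071], [0.4497, -0.0844], [0.4012, -0.0803]]
nest chan c [0.5485 0.3277] edges [0.1762 0.08   0.1765 0.0807] y-ang 16.61 x-ang -73.13
nest tube c [0.5125 0.1172] edges [0.1762 0.0801 0.1763 0.0795] y-ang 16.81 x-ang -73.3
nest plate c [0.4575 0.3004] edges [0.1762 0.0794 0.1761 0.0799] y-ang 16.76 x-ang -73.29
nest bush diag [0.60326854 0.14474942 0.014     ] disc [0.60349594 0.14468115 0.014     ]
stops chan c [0.5477 0.3265] edges [0.1812 0.0526 0.1748 0.0522] y-ang 17.35 x-ang -74.14
stops tube c [0.5123 0.1178] edges [0.1402 0.0598 0.1387 0.0606] y-ang 17.97 x-ang -73.22
stops plate c [0.4568 0.2997] edges [0.0815 0.0809 0.0768 0.0808] y-ang 16.86 x-ang -73.97
top tube c [ 0.5698 -0.1011] edges [0.0423 0.1184 0.0411 0.1171] y-ang 13.67 x-ang -74.04
top plate c [ 0.5808 -0.318 ] edges [0.0581 0.0567 0.0582 0.0589] y-ang 5.24 x-ang -82.58
top chan c [ 0.4156 -0.2098] edges [0.032  0.1593 0.03   0.159 ] y-ang -2.32 x-ang -88.83
top bush [[ 0.42324326 -0.08436115  0.03      ]]
top chan nest c [0.5465 0.3251] edges [0.1761 0.0798 0.1776 0.0805] y-ang 16.76 x-ang -73.47
top tube nest c [0.5098 0.1147] edges [0.1752 0.08   0.1754 0.0795] y-ang 16.16 x-ang -73.23
top plate nest c [0.4553 0.2976] edges [0.1762 0.0806 0.1769 0.0802] y-ang 16.99 x-ang -73.5
top dowel disc [[0.60152066 0.14203054 0.014     ]]
```

```bash
cat > job.py <<'E'
from bench import *
from h import *
import math
rad=math.radians
PICK=dict(chan=((.417,-.209),87.5,.050,.030,.015),tube=((.5717,-.1002),103.6,.058,.040,.040),plate=((.5814,-.3165),96.5,.074,.060,.010),bush=((.4245,-.0834),100,.066,.050,.030))
NEST=dict(chan=((.5475,.3265),16.7),tube=((.5112,.116),16.7),plate=((.4564,.299),106.7),bush=((.6025,.1434),106.7))
def pick(n):
    (x,y),yaw,op,w,h=PICK[n]; o=[math.pi,0,rad(yaw)]
    set_gripper(op) 
    goto((x,y,h+.05),o); print("t",read_state()["t"])
    movel((x,y,.028),rate=.12)
    hit=movel((x,y,.0),rate=.03,force_limit=6)
    s=read_state(); zt=s["tcp_pos"][2]; print("hit",hit,"z touch",zt.round(4),s["ft_force"].round(1))
    z=zt+.0015+.2*(op-w)
    if n=="tube": z=max(z,.020)
    movel((x,y,z),rate=.05); set_gripper(0.0)
    s=read_state(); print("width",round(s["width"],4),"z",s["tcp_pos"].round(4))
    z=s["tcp_pos"][2]
    movel((x,y,z+.11),rate=.15)
    s=read_state(); print("lifted width",round(s["width"],4),s["ft_force"].round(1),"t",s["t"])
    return z
def place(n,z,dx=0,dy=0):
    (x,y),yaw=NEST[n]; o=[math.pi,0,rad(yaw)]; x+=dx;y+=dy
    goto((x,y,z+.11),o)
    movel((x,y,z+.020),rate=.12)
    hit=movel((x,y,z+.009),rate=.03,force_limit=8)
    s=read_state(); print("place hit",hit,"dz",(s["tcp_pos"][2]-z).round(4),s["tcp_pos"].round(4),s["orientation"].round(3))
    op=PICK[n][2]; set_gripper(op if n!="chan" else .046)
    movel((x,y,z+.09),rate=.2); print("t",read_state()["t"])
E
python3 - <<'E'
from job import *
z=pick("chan"); open("z","w").write(str(z))
save(snapshot("scene"),"pics/s1.png"); save(snapshot("wrist"),"pics/w1.png")
E
```

```text
t 8.6583
hit False z touch 0.0002 [-0.   0.3  0.4]
width -0.0001 z [ 0.4169 -0.209   0.0056]
lifted width -0.0004 [0.7 0.4 0.4] t 11.8833
```

```bash
python3 -c "
import cv2,numpy as np
cv2.imwrite('pics/c1.png',np.hstack([cv2.resize(cv2.imread('pics/'+n),(400,300)) for n in ('s1.png','w1.png')]))"
```

```text
(no output)
```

View pics/c1.png

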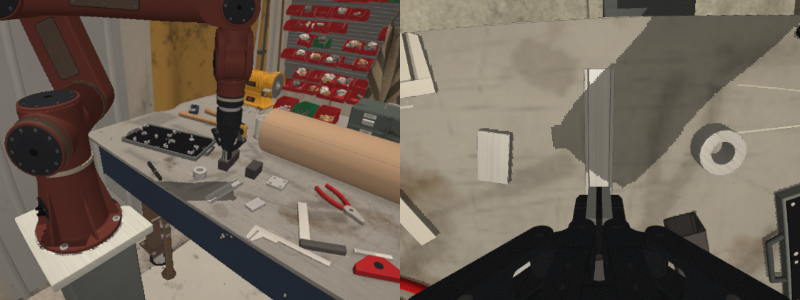

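Run:
```python
from bench import *
from h import *
st=read_state(); print(st["t"],st["tcp_pos"],st["orientation"],st["qpos"].round(3),st["ft_force"])
d={}
for n in ["scene","top","wrist"]:
    s=snapshot(n); d[n]=s
    im=s["image"][:,:,::-1].copy()
    P=proj(s,[[.417,-.209,0],st["tcp_pos"],st["tcp_pos"]-[0,0,.011]])
    for p,c in zip(P,[(0,0,255),(0,255,0),(255,0,0)]): cv2.circle(im,tuple(int(v) for v in p),3,c,1)
    print(n,P.round(0).tolist()); cv2.imwrite(f"pics/{n}2.png",im)
pickle.dump(d,open("d2.pkl","wb"))
a=cv2.imread("pics/scene2.png")[150:350,150:420];b=cv2.imread("pics/top2.png")[130:330,250:520]
w=cv2.imread("pics/wrist2.png")
cv2.imwrite("pics/c2.png",np.hstack([cv2.resize(np.vstack([a,b]),(324,480)),cv2.resize(w,(476,357)) if 0 else cv2.copyMakeBorder(cv2.resize(w,(476,357)),0,123,0,0,cv2.BORDER_CONSTANT)]))
```

```text
11.9833 [ 0.4164321  -0.20846568  0.11432362] [-3.14005813e+00 -1.30892817e-03  1.52715675e+00] [-0.746 -0.307 -0.481  1.399  0.    -0.703] [ 0.18567729 -0.4255578  -1.27985888]
scene [[314.0, 268.0], [316.0, 228.0], [316.0, 232.0]]
top [[364.0, 247.0], [373.0, 248.0], [372.0, 248.0]]
wrist [[277.0, 199.0], [277.0, 267.0], [277.0, 257.0]]
```

View pics/c2.png

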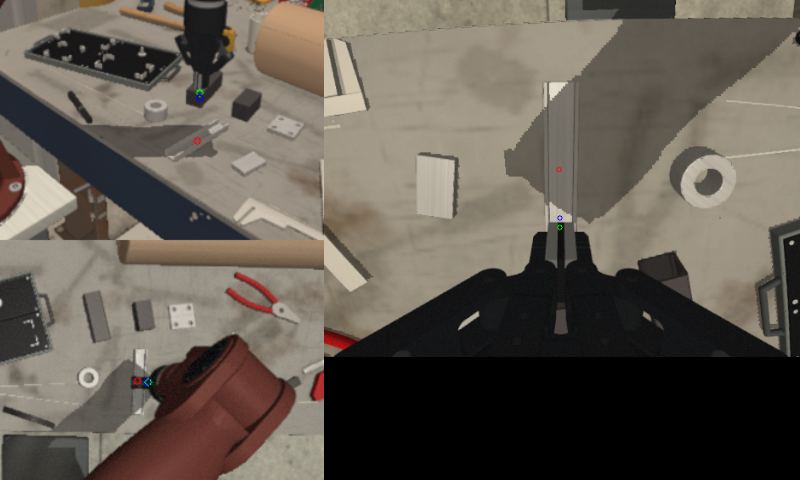

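Run:
```python
from h import *
d=pickle.load(open("d2.pkl","rb"))
s=d["scene"]; im=s["image"][:,:,::-1]
X=np.array([.4164,-.2085,.1143])
a=cv2.resize(im[190:300,260:380],None,fx=5,fy=5,interpolation=cv2.INTER_CUBIC)
for dz,c in [(0,(0,255,0)),(-.011,(255,0,0)),(-.1143,(0,0,255))]:
    p=(proj(s,X+[0,0,dz])[0]-[260,190])*5; cv2.circle(a,tuple(int(v) for v in p),4,c,1)
cv2.imwrite("pics/c3.png",a)
s=d["wrist"];im=s["image"][:,:,::-1];a=cv2.resize(im[160:340,200:360],None,fx=4,fy=3.3)
cv2.imwrite("pics/c4.png",a)
```

```text
(no output)
```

View pics/c3.png

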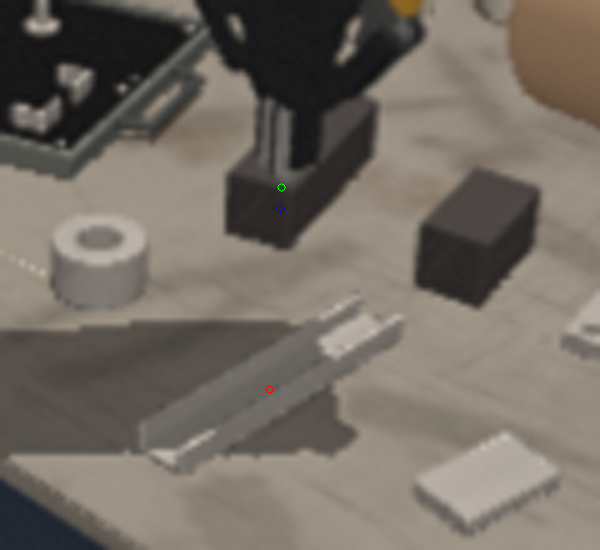

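View pics/c4.png

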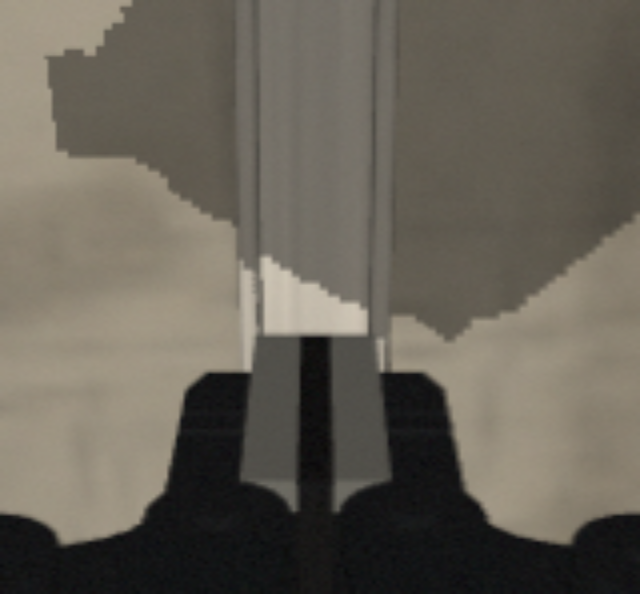

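The shut fingertips look about 20 mm higher than the stated tip extent: in the scene view they are at z≈0.123 where I expected 0.103. That explains why the jaws closed just above the channel. The channel has not moved. I'll find the table by touch with a deeper target.

```bash
python3 - <<'E'
s=open("job.py").read()
s=s.replace("movel((x,y,.028),rate=.12)","movel((x,y,.006),rate=.12)").replace("movel((x,y,.0),rate=.03,force_limit=6)","movel((x,y,-.03),rate=.03,force_limit=6)")
s=s.replace('    if n=="tube": z=max(z,.020)\n','    z+={"tube":.012,"bush":.006}.get(n,0)\n')
open("job.py","w").write(s)
E
python3 - <<'E'
from job import *
print(ik((.417,-.209,-.03),[math.pi,0,rad(87.5)]) is not None)
z=pick("chan"); open("z","w").write(str(z))
s=snapshot("scene");im=s["image"][:,:,::-1]
cv2.imwrite("pics/c5.png",np.hstack([cv2.resize(im[130:330,220:400],(400,444)),cv2.resize(snapshot("wrist")["image"][:,:,::-1],(400,444))]))
E
```

```text
True
t 12.9833
hit True z touch -0.0138 [-1.   1.8  7.7]
width 0.0283 z [ 0.417  -0.209  -0.0082]
lifted width 0.0289 [-0.5 -0.2 -2.7] t 15.8167
```

View pics/c5.png

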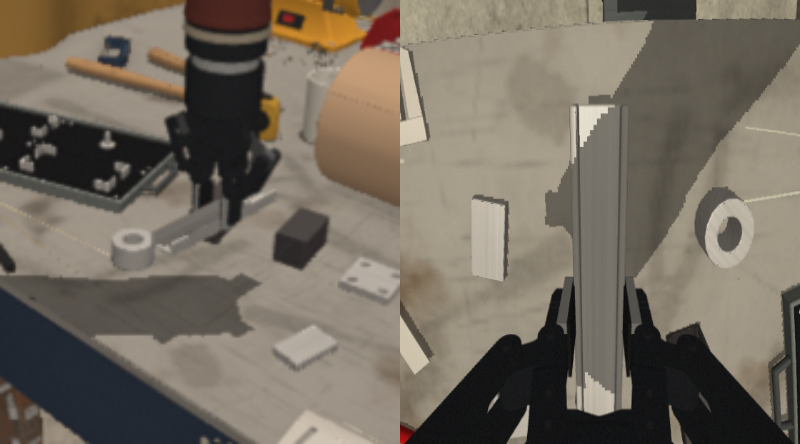

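Run:
```python
from job import *
z=float(open("z").read())
place("chan",z)
d={"w":snapshot("wrist"),"s":snapshot("scene")}; pickle.dump(d,open("d3.pkl","wb"))
save(d["w"],"pics/p1.png");
```

```text
place hit True dz 0.014 [0.5487 0.3269 0.0058] [-3.141e+00 -3.000e-03  2.910e-01]
t 19.975
```

View pics/p1.png

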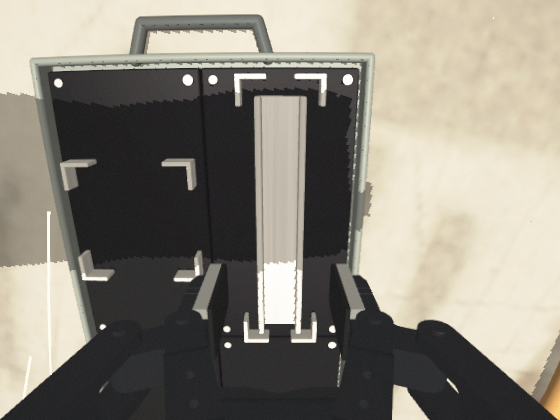

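Run:
```python
from h import *
s=pickle.load(open("d3.pkl","rb"))["w"]
save(s,"pics/p1z.png",(195,60,365,350),2)
u=np.array([np.cos(np.radians(106.7)),np.sin(np.radians(106.7))]);v=np.array([u[1],-u[0]])
E=cast(s,[(281,97)],.029)[0,:2]; E2=cast(s,[(280,333)],.014)[0,:2]
S=cast(s,[(213,79),(347,79),(332,330),(227,330)],.014)[:,:2]
print("screws c",S.mean(0),"chan far end rel", (E-S.mean(0))@u,(E-S.mean(0))@v)
```

```text
screws c [0.54894865 0.32730626] chan far end rel 0.07849592511723513 0.0005303391732999624
```

View pics/p1z.png

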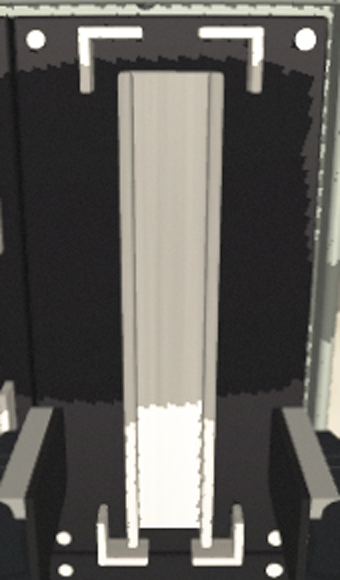

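Channel is flat (dz 14.0 mm) and within about 1.5 mm of the nest centre. Next, the tube.

```bash
python3 - <<'E'
from job import *
z=pick("tube"); w=read_state()["width"]
save(snapshot("wrist"),"pics/t_lift.png")
if .036<w<.044:
    place("tube",z); save(snapshot("wrist"),"pics/p2.png")
E
python3 -c "
import cv2,numpy as np,os
cv2.imwrite('pics/c6.png',np.hstack([cv2.resize(cv2.imread('pics/'+n),(400,300)) for n in ('t_lift.png','p2.png') if os.path.exists('pics/'+n)]))"
```

```text
t 22.2917
hit True z touch -0.0153 [-2.8  1.6  8.2]
width 0.0392 z [ 0.5717 -0.1002  0.0017]
lifted width 0.0391 [ 0.8  0.  -4.1] t 25.5833
place hit True dz 0.0139 [0.5124 0.116  0.0156] [ 3.141e+00 -2.000e-03  2.920e-01]
t 29.3583
```

View pics/c6.png

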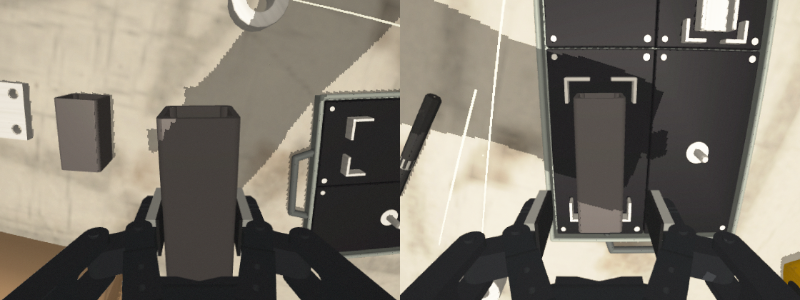

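Tube is down between its stops (dz 13.9 mm). Next, the plate.

```bash
python3 - <<'E'
from job import *
z=pick("plate"); w=read_state()["width"]
save(snapshot("wrist"),"pics/f_lift.png")
if .056<w<.064:
    place("plate",z); save(snapshot("wrist"),"pics/p3.png")
E
python3 -c "
import cv2,numpy as np,os
cv2.imwrite('pics/c7.png',np.hstack([cv2.resize(cv2.imread('pics/'+n),(400,300)) for n in ('f_lift.png','p3.png') if os.path.exists('pics/'+n)]))"
```

```text
t 31.5083
hit True z touch -0.0196 [-1.8  1.1  7.7]
width 0.0581 z [ 0.5815 -0.3167 -0.0151]
lifted width 0.0581 [-0.1  0.5 -2.6] t 34.3583
place hit True dz 0.014 [ 0.4575  0.2994 -0.0011] [ 3.139 -0.     1.862]
t 38.7083
```

View pics/c7.png

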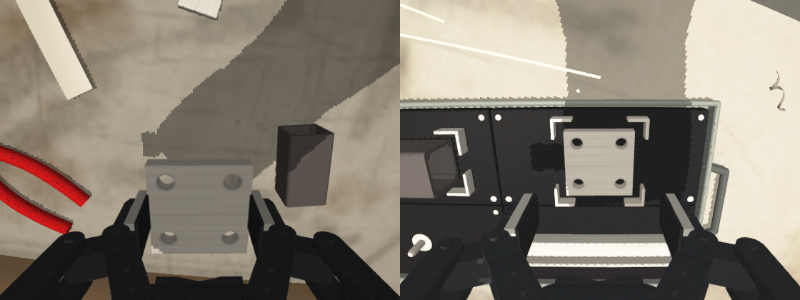

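Plate is flat inside its stops. Last, the bush.

```bash
python3 - <<'E'
from job import *
z=pick("bush"); w=read_state()["width"]; open("z","w").write(str(z))
save(snapshot("wrist"),"pics/b_lift.png")
if .046<w<.054:
    place("bush",z); 
    save(snapshot("wrist"),"pics/p4.png")
E
python3 -c "
import cv2,numpy as np,os
cv2.imwrite('pics/c8.png',np.hstack([cv2.resize(cv2.imread('pics/'+n),(400,300)) for n in ('b_lift.png','p4.png') if os.path.exists('pics/'+n)]))"
```

```text
t 40.4417
hit True z touch -0.0173 [-3.6  0.6  9.7]
width 0.0484 z [ 0.4245 -0.0833 -0.0063]
lifted width 0.0487 [ 1.1  0.8 -3.8] t 43.5667
place hit True dz 0.0141 [0.6037 0.1435 0.0078] [3.139e+00 1.000e-03 1.862e+00]
t 46.7917
```

View pics/c8.png

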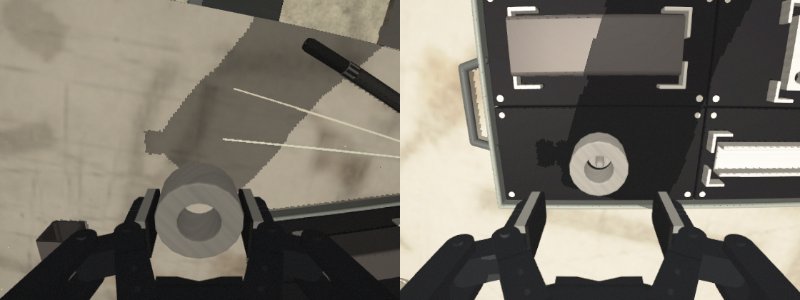

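Bush is down over its dowel (dz 14.1 mm). I'll retreat clear and check everything from the wrist and top views.

Run:
```python
from job import *
goto((.44,-.1,.30),[math.pi,0,rad(90)])
goto((.40,-.30,.30),[math.pi,0,rad(90)])
t=snapshot("top"); s=snapshot("scene"); pickle.dump(dict(t=t,s=s),open("d9.pkl","wb"))
save(t,"pics/tf.png",(140,150,300,265),4.9); save(t,"pics/tf2.png",(100,100,440,300),2.3)
save(s,"pics/sf.png",(150,140,420,310),2.9)
print(read_state()["t"])
for n,p,z in [("short",(370,193),.04),("blank",(405,245),.01)]: print(n,cast(t,p,z).round(3))
```

```text
49.1417
short [[ 0.574 -0.216  0.04 ]]
blank [[ 0.426 -0.328  0.01 ]]
```

View pics/tf.png

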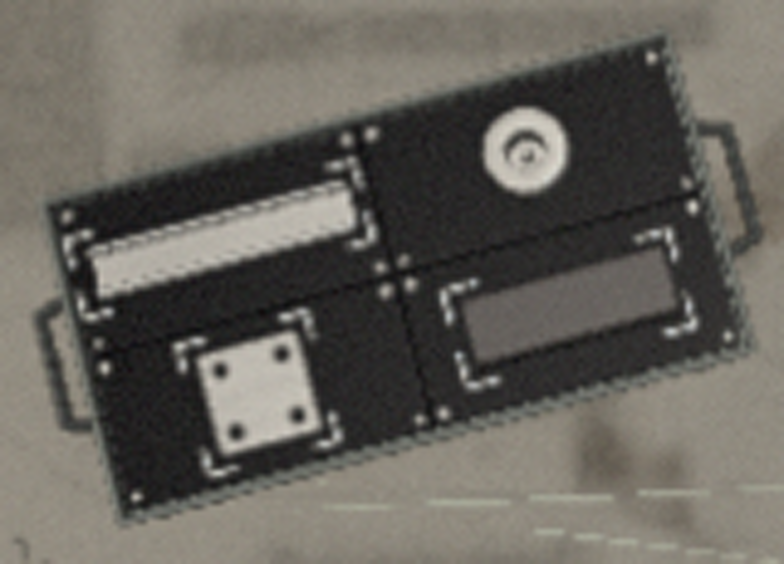

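View pics/sf.png

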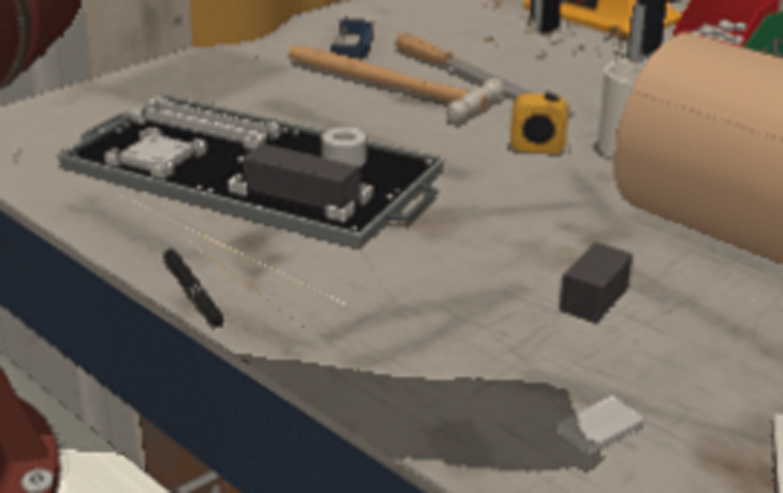

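View pics/tf2.png

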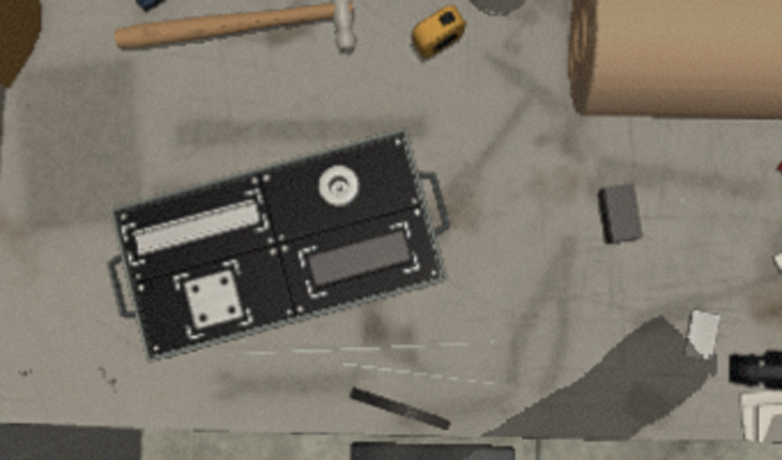

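All four parts sit inside their stops and the bush is over its dowel. The short tube at (370,193) and the blank at (405,245) are where they were. Handing in.

```bash
python3 -c "
from bench import *
wait(0.3); sign_off(); print(read_state()['t'])"
```

```text
the job is handed in; nothing more can be done
the job is handed in; nothing more can be done
```

The kit is made up and handed in at about 49.5 s of the 99 s allowed. I set down the channel, long tube, foot plate and bush on their own nest boards, in that order.

**Last checks, all passed:**
- **Seating:** each part touched down 13.9–14.1 mm above its height on the table, against a 14 mm board, so all four lie flat.
- **Position:** the final top view shows the channel, tube and plate inside their corner stops and the dowel inside the bush's bore. I measured only the channel's position in its nest; its far end was about 1.5 mm off.
- **Parts left behind:** the short tube and the narrow blank are at the same pixels as at the start.
- **Robot clear:** the arm was about 0.3 m up and away from everything at hand-in.

**What disagreed:**
- **Missed first grasp:** the jaws shut just above the channel without moving it. The fingertips stand roughly 20 mm farther back than the stated figure (my estimate from the scene picture). I found the table by touch for every grasp after that.
- **Camera offset:** the wrist and top cameras differed by a steady 2–3 mm, so I averaged them.

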